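Rack a wet painting in the free slot of the drying rack

ROBOT

A 6-joint arm with a two-finger parallel gripper is mounted at the origin on the work surface. World frame = base frame: x ahead of the robot, y to its left, z up, the work surface at z = 0. Lengths are in m, angles in rad, forces in N, time in s.
With the tool pointing down it reaches from about 0.35 to 0.975 m from the base axis. Payload 4.9 kg.
Tool frame: the origin (TCP) lies at the very end of the fingers, on their centre line; the grasp point (between the pads) lies 19 mm behind it; z points along the fingers, y is the line along which they close (so a half turn about z gives the same grasp; the last joint's range is limited). The gripper opens to 85 mm and grips with 20 to 120 N. Pads are 22 mm wide; open, the fingers measure 114 mm over their backs; the gripper's body (76 mm by 85 mm) begins 54 mm behind the grasp point. The pads swing forward as they close: fully open they stand 13 mm farther back than shut.
Start: joints at [-1.32, 0.053, 1.613, -0, 1.476, -0.119], TCP at [0.226, -0.583, 0.231] pointing down, gripper open.
Joint ranges: [-3.01, 3.01], [-1.01, 2.22], [0.06, 2.58], [-1.02, 4.17], [0.09, 2.62], [-3.14, 3.14]. Speed limits (rad/s): [2.57, 2.57, 3.14, 3.14, 3.14, 3.14].

INTERFACE

Orientations are given as a rotation vector (axis times angle).
In Python, from station import ctrl gives the robot as it stands.
- The arm moves only by the tool jog_arm, never from a script. Its argument "plan" is a list of rows, each a list of 7 numbers: the shift along the tool's x, y, z in units of 0.02 m (1.0 is 0.02 m), then the turn, a rotation vector about the tool's x, y, z in units of 45 degrees (1.0 is 45 degrees), then the opening, from -1 (shut) to 1 (fully open). A call has 1 to 8 rows; each row shifts and turns the commanded pose from where the row before left it, along the tool's axes as they then stand; what a row does not reach is not made up. A row lasts 1/10 s, in which the tool goes at most 50 mm and 8.59 degrees, less where a joint would pass 70% of its speed; a pose out of reach is approached as far as the arm can. A call with a number of a shift or a turn outside -1 to 1 is refused whole. A call with a gripper value outside its range is refused whole. The fingers move at their own pace and stop on an object; "grip_force" is the grip in N (left out, the last holds). Time passes only in rows, so rows that do not move let the fingers close. It gives the time, the measured TCP pose, the force, the opening and the grip force at its end, in the units of the state.
- ctrl.get_obs(): the state, without advancing time (a new reading comes with each control period).
- ctrl.get_image(name): name is "side" or "top"; returns (picture, depth): 400x640x3 uint8, red, green, blue; 400x640 float32, m along the optical axis (not along the pixel's ray), 0 where there is no reading.
- ctrl.camera_info(name): a dict with "camera_matrix" (3x3 intrinsics, pixels), "k1" (the pictures are not rectified: a ray, as slopes to the right and down, at radius r is drawn at 1 + k1 r^2 times it, then the intrinsics apply), "rvec" (rotation vector, rad) and "tvec" (3), from world to camera coordinates, as OpenCV has them. Camera axes: x right, y down, z forward; pixel columns grow to the right and rows downward; lengths in m; the calibration is good to about 2 mm. A picture is of the moment at which its call begins. camera_info takes no time and is no camera call.
- ctrl.finish_job(): hands the job in; it is judged then, once.
The state is a dict: "t": time; "q": joint angles; "dq": joint speeds; "effort": joint torques, N m; "tool_pos": TCP position; "tool_rot": TCP orientation; "contact_force": force on the tool from outside, world axes, zero at the start; "wrist_torque": the same for the moment, N m; "opening": finger opening in m; "grip_force": force on a finger pad.
Only numpy, scipy, OpenCV 4.12 (cv2) and the standard library are available. Lean on these libraries where they do the work, as an engineer would, in place of code of your own. Each camera call takes 0.05 s, during which the arm holds its last target. There are 200 camera calls.

TASK

Pick up the board with the wet ink painting by its grip block, and slide it, level, onto the only free rail pair of the right-hand bay of the drying rack, without disturbing the boards drying there or the things around. Without pressing it hard onto the rails, push it gently home until you feel it meet the friction stop at the back and push that stop in a few millimetres, about 5, but never to the end of its 12 mm travel, then let go.

Things in the scene. Friction and masses are not known exactly. Their poses are not given: they have to be found in the camera images.
- tray_grip (a point): Centre of the painting board's grip block, 26 mm above the board's underside; axes: x from block to leading edge, z up. Block: dark wood, 14 mm along x, 50 mm along y, from 6 to 46 mm above the underside. The loose plywood board, 6 mm thick, 0.2 to 0.45 kg, starts flat on the table. A 50 mm wide neck runs from x = -10 to 70 mm, then the 130 mm wide sheet with a round painting on white paper.
- tray_rear (a point): Middle of the painting board's leading edge, at its underside: the edge that enters the rack first, 230 mm ahead of the grip block's centre; same axes as tray_grip. The last 15 mm before this edge are only 112 mm wide. The board's centre of mass lies about 120 mm ahead of the grip block.
- rack: Wooden drying rack, fixed, 200 mm high, two bays, open at front and top. Origin: on the table, in the rack's front plane, at mid-width of the right-hand bay; x points into the rack, y left, z up. Each bay has 3 rail pairs, upper faces 50, 100, 150 mm above the table, from x = 0 to 180 mm, rails 14 mm wide; 138 mm clear width between side guides. The left bay's middle is at y = 154 mm.
- stop (a joint): How far (m) the upright stop bar (30 mm wide, spans all 3 heights) at the back of the right-hand bay has been pushed in: 0 at the start, 0.012 the end of its travel. Held by friction: about 6 N moves it, and it stays where it is left. Its front face starts somewhere from 132 to 158 mm behind the rack's front, set differently each time and not measured: find it by feel.
- board_low: Plain drying board, 116 x 130 x 5 mm, loose on a rail pair at 50 mm height, near edge 6 mm behind the rack's front; origin: centre of its underside. It lies in the right-hand (y = 0 in the rack's frame) or left-hand bay (y = 154 mm). Two of the three boards are in the right-hand bay; the height of the one in the left-hand bay is the one free in the right-hand bay.
- board_mid: The same kind of board, on a rail pair at 100 mm height, in the right-hand or left-hand bay.
- board_high: The same kind of board, on a rail pair at 150 mm height, in the right-hand or left-hand bay.
- wash_bowl: Blue porcelain bowl, 110 mm wide, 60 mm high, bystander. Origin under its centre.
- ink_stone: Dark ink stone, 100 by 70 by 18 mm, bystander. Origin under its centre.

How it is judged:
On the way, in this order (a step that is already met when the one before it is completed fails the run):
1. the painting board has entered the right-hand bay at a rail pair: its leading edge 30 mm or more past the rack's front, 3 mm below to 20 mm above the rails (x of tray_rear in the frame of rack above 0.03 m and (z of tray_rear in the frame of rack between 0.047 and 0.07 m or z of tray_rear in the frame of rack between 0.097 and 0.12 m or z of tray_rear in the frame of rack between 0.147 and 0.17 m) and y of tray_rear in the frame of rack between -0.02 and 0.02 m), for 0.1 s.
2. the stop bar has been pushed in 2 mm or more (value of joint stop above 0.002 m), for 0.2 s.
At the end, for the whole second after the job is handed in: The painting board rests level (0.04 rad) on the free rail pair of the right-hand bay (height within 3 mm, leading edge 126 mm or more inside, within 20 mm of mid-width), the stop bar is pushed in 2 to 8.5 mm, and the other boards are within 10 mm of where they were (value of joint stop between 0.002 and 0.0085 m and x of tray_rear in the frame of rack above 0.126 m and (z of tray_rear in the frame of rack between 0.047 and 0.053 m or z of tray_rear in the frame of rack between 0.097 and 0.103 m or z of tray_rear in the frame of rack between 0.147 and 0.153 m) and y of tray_rear in the frame of rack between -0.02 and 0.02 m and angle between tray_rear's own z axis and vertical below 0.04 rad and linear speed of tray below 0.01 m/s and distance of each of board_low, board_mid, board_high from where it was at the start of the episode below 0.01 m); the robot touches nothing.
It fails at once if the stop bar is driven in more than 10 mm (value of joint stop above 0.01 m).
It fails at once if the painting board is forced against the rack with more than 30 N (contact force between tray and rack above 30 N).
It fails at once if a drying board is moved by more than 10 mm or pressed by the painting board with more than 5 N (distance of any of board_low, board_mid, board_high from where it was at the start of the episode above 0.01 m or contact force between tray and board_low above 5 N or contact force between tray and board_mid above 5 N or contact force between tray and board_high above 5 N).
It fails at once if the wet painting is tilted more than 0.35 rad (angle between tray_rear's own z axis and vertical above 0.35 rad).
It fails at once if the bowl or the ink stone is moved by more than 30 mm (distance of any of wash_bowl, ink_stone from where it was at the start of the episode above 0.03 m).
It also fails if it takes over 58 s, if anything falls off the work surface, if the arm or the gripper's body presses on something with over 40 N, if the wrist force passes 120 N, or if a joint passes its speed limit or range.

## Working session

There is one attempt and no reset: what is moved stays moved. The work goes in short steps, Python scripts to look and compute and a tool call to move; the robot and the scene stay as the last step left them, time stands still between calls to the robot, and variables do not carry over. Pictures are saved under pics/ and viewed, at most 10 in all, crops included, and the job is handed in when it is done.

Besides the shell and the picture viewer there is one more tool, called after "Emit:" as name([rows], argument=value, ...), one row to a line, values as JSON. jog_arm: Moves the arm, as the interface text tells. Shifts and turns lie within -1 to 1; 1 stands for 0.02 m of shift or 45 degrees of turn. Its arguments: {"type":"object","properties":{"plan":{"type":"array"},"grip_force":{"type":"number"}},"required":["plan"]}

```bash
mkdir -p pics; ls
cat > h.py <<'E'
import numpy as np, cv2
from station import ctrl
from scipy.spatial.transform import Rotation as R
def cloud(name, depth):
    ci=ctrl.camera_info(name); K=np.array(ci["camera_matrix"]); k1=ci["k1"]
    h,w=depth.shape
    u,v=np.meshgrid(np.arange(w),np.arange(h))
    p=cv2.undistortPoints(np.stack([u,v],-1).reshape(-1,1,2).astype(np.float64),K,np.array([k1,0,0,0.])).reshape(h,w,2)
    c=np.dstack([p[...,0]*depth,p[...,1]*depth,depth]).reshape(-1,3)
    Rm=R.from_rotvec(np.ravel(ci["rvec"])).as_matrix()
    P=((c-np.ravel(ci["tvec"]))@Rm).reshape(h,w,3); P[depth<=0]=np.nan
    return P
def grab(n):
    im,d=ctrl.get_image(n); return im,cloud(n,d)
def save(n,im,f=1.25): cv2.imwrite(n,cv2.resize(im[...,::-1],None,fx=f,fy=f))
E
python3 - <<'E'
from h import *
for n in ["top","side"]:
    im,P=grab(n); save(f"pics/{n}0.png",im,1); np.savez(f"{n}0.npz",im=im,P=P)
    ci=ctrl.camera_info(n); print(n,ci)
print(ctrl.get_obs())
E
```

```text
pics
top {'camera_matrix': array([[368.56906725,   0.        , 322.62173906],
       [  0.        , 368.56906725, 197.5769701 ],
       [  0.        ,   0.        ,   1.        ]]), 'k1': 0.019347628349621105, 'rvec': array([ 2.11661375, -2.15489913,  0.15497417]), 'tvec': array([-0.0349579 ,  0.60856537,  1.01020718])}
side {'camera_matrix': array([[413.88610873,   0.        , 318.35000202],
       [  0.        , 413.88610873, 200.44289133],
       [  0.        ,   0.        ,   1.        ]]), 'k1': -0.05542296637014903, 'rvec': array([ 0.85291388, -2.319038  ,  1.28707106]), 'tvec': array([0.41238137, 0.3110604 , 1.06195015])}
{'t': 0.1, 'q': array([-1.31999710e+00,  5.33108387e-02,  1.61415591e+00, -3.53294506e-05,
        1.47599079e+00, -1.19001785e-01]), 'dq': array([ 0.00102958, -0.0012641 , -0.00204354,  0.0019821 , -0.00149009,
        0.00124854]), 'effort': array([ 4.02301039e-04, -3.94902027e+01, -3.71361995e+01, -1.16641550e-04,
        3.90710193e-03, -1.96696215e-05]), 'tool_pos': array([ 0.22574337, -0.58220525,  0.23017402]), 'tool_rot': array([-3.08621496e+00, -5.77241353e-01,  2.47876078e-04]), 'contact_force': array([ 0.24160355, -0.58422172,  0.35407787]), 'wrist_torque': array([-0.03006301,  0.02215247,  0.03838114]), 'grip_force': 0.0, 'opening': 0.08543210392587841}
```

View pics/top0.png

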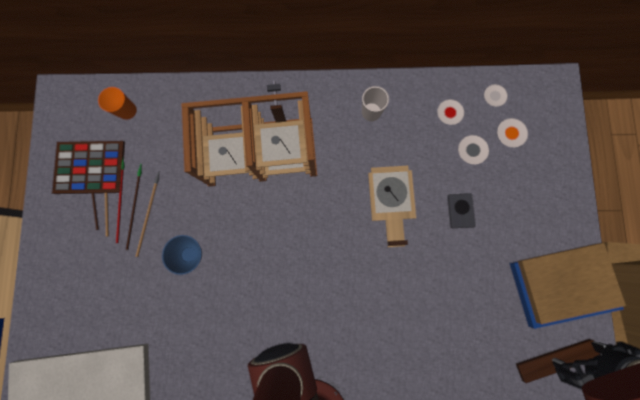

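View pics/side0.png

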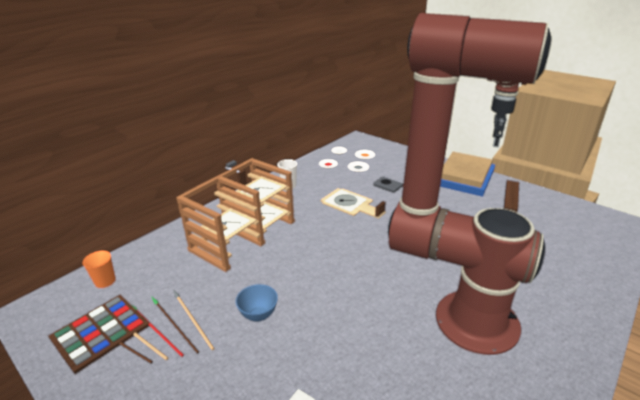

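The top view shows the rack at px (183–315, 93–185), the right bay at cols 250–315, the tray at (370–415, 168–245) with its block at (397, 240), the bowl at (182, 255) and the ink stone at (461, 210). The side view shows the same layout. Next I'll measure from the depth data.

Run:
```python
from h import *
D=np.load("top0.npz"); P=D["P"]; im=D["im"]
def reg(r0,r1,c0,c1,z0,z1):
    Q=P[r0:r1,c0:c1].reshape(-1,3); return Q[(Q[:,2]>z0)&(Q[:,2]<z1)]
def rect(Q,l):
    r=cv2.minAreaRect((Q[:,:2]*1000).astype(np.float32)); print(l,len(Q),"c",np.round(r[0],1),"size",np.round(r[1],1),"ang",round(r[2],2),"z",np.round(np.median(Q[:,2]),4))
t=reg(330,350,300,500,-.05,.05); print("table z",np.median(t[:,2]))
rect(reg(230,250,380,415,.035,.06),"block")
rect(reg(155,250,360,425,.003,.02),"tray")
rect(reg(160,222,360,425,.0035,.02),"sheet")
rect(reg(85,195,175,325,.185,.22),"racktop")
rect(reg(180,240,440,485,.01,.03),"stone")
rect(reg(225,285,155,210,.01,.08),"bowl")
for n,c in (("R",(255,305)),("L",(205,245))):
    Q=reg(125,185,c[0],c[1],.02,.2); h,e=np.histogram(Q[:,2],bins=np.arange(.02,.2,.005)); print(n,[(round(a,3),b) for a,b in zip(e,h) if b>8])
S=np.load("side0.npz")["P"]
# rack in side cloud
Q=S[150:280,175:300].reshape(-1,3);h,e=np.histogram(Q[:,2],bins=np.arange(.02,.21,.005)); print("side",[(round(a,3),b) for a,b in zip(e,h) if b>8])
save("pics/c1.png",im[80:260,170:430],3)
s=np.load("side0.npz")["im"]; save("pics/c2.png",s[150:280,170:400],3.4)
```

```text
table z -0.0016994600039887684
block 96 c [ 476.9 -256.4] size [13.9 50.7] ang 1.85 z 0.0447
tray 2438 c [ 600.9 -251.9] size [188.8 284.7] ang 87.19 z 0.0058
sheet 2000 c [ 633.2 -252. ] size [190.5 185.4] ang 88.74 z 0.0059
racktop 2375 c [769.2 142.6] size [201.8 323.6] ang 4.67 z 0.1991
stone 860 c [ 568.2 -450. ] size [99.2 74.4] ang 1.58 z 0.0168
bowl 966 c [453.9 349.2] size [107.4 107.9] ang 46.75 z 0.0342
R [(np.float64(0.045), np.int64(27)), (np.float64(0.05), np.int64(226)), (np.float64(0.055), np.int64(117)), (np.float64(0.095), np.int64(26)), (np.float64(0.1), np.int64(14)), (np.float64(0.145), np.int64(59)), (np.float64(0.15), np.int64(1120)), (np.float64(0.155), np.int64(852))]
L [(np.float64(0.04), np.int64(13)), (np.float64(0.045), np.int64(47)), (np.float64(0.05), np.int64(36)), (np.float64(0.09), np.int64(13)), (np.float64(0.095), np.int64(35)), (np.float64(0.1), np.int64(877)), (np.float64(0.105), np.int64(706)), (np.float64(0.145), np.int64(40)), (np.float64(0.15), np.int64(12))]
side [(np.float64(0.02), np.int64(124)), (np.float64(0.025), np.int64(112)), (np.flo
[... 523 characters left out ...]
 (np.float64(0.105), np.int64(403)), (np.float64(0.11), np.int64(365)), (np.float64(0.115), np.int64(97)), (np.float64(0.12), np.int64(71)), (np.float64(0.125), np.int64(61)), (np.float64(0.13), np.int64(53)), (np.float64(0.135), np.int64(51)), (np.float64(0.14), np.int64(127)), (np.float64(0.145), np.int64(303)), (np.float64(0.15), np.int64(579)), (np.float64(0.155), np.int64(377)), (np.float64(0.16), np.int64(432)), (np.float64(0.165), np.int64(93)), (np.float64(0.17), np.int64(60)), (np.float64(0.175), np.int64(62)), (np.float64(0.18), np.int64(65)), (np.float64(0.185), np.int64(188)), (np.float64(0.19), np.int64(275)), (np.float64(0.195), np.int64(611)), (np.float64(0.2), np.int64(230))]
```

View pics/c1.png

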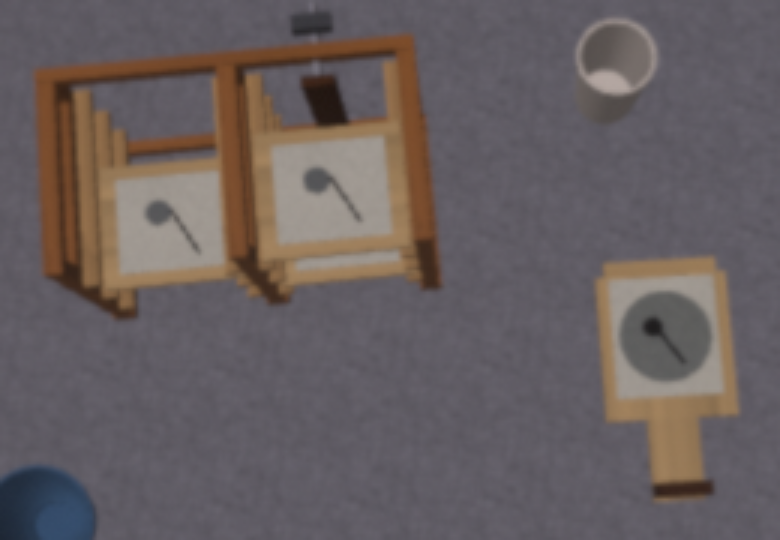

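View pics/c2.png

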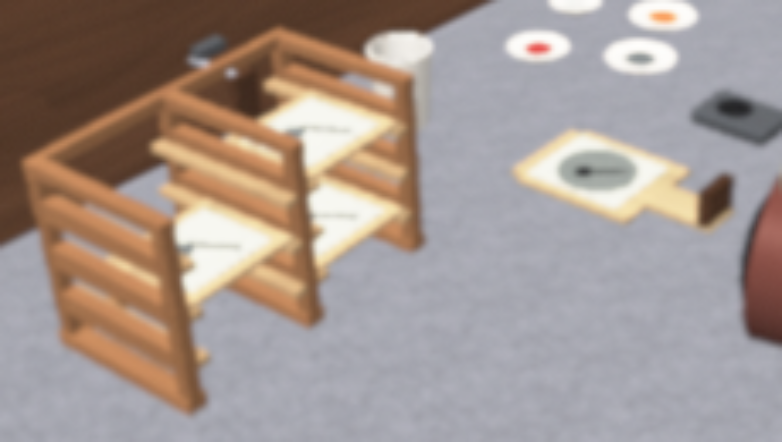

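The crops show the right bay holding boards at 150 mm (crop px 255–410, 125–260) and 50 mm (peeking out at 340, 265). The left bay's board is at 100 mm, so the free pair in the right bay is the 100 mm one. I'll refine the poses before moving.

```bash
cat >> h.py <<'E'
def plane(name,px,z):
    ci=ctrl.camera_info(name); K=np.array(ci["camera_matrix"])
    p=cv2.undistortPoints(np.asarray(px,float).reshape(-1,1,2),K,np.array([ci["k1"],0,0,0.])).reshape(-1,2)
    Rm=R.from_rotvec(np.ravel(ci["rvec"])).as_matrix(); C=-Rm.T@np.ravel(ci["tvec"])
    d=np.c_[p,np.ones(len(p))]@Rm
    return C+d*((z-C[2])/d[:,2])[:,None]
def mrect(P,l):
    r=cv2.minAreaRect((P[:,:2]*1000).astype(np.float32)); print(l,len(P),"c",np.round(r[0],1),"size",np.round(r[1],1),"ang",round(r[2],2))
def maskpts(name,m,z):
    v,u=np.nonzero(m); return plane(name,np.c_[u,v],z)
E
python3 - <<'E'
from h import *
D=np.load("top0.npz"); P=D["P"]; im=D["im"].astype(int)
H,W=im.shape[:2]; V,U=np.mgrid[:H,:W]
def big(m):
    n,l,s,_=cv2.connectedComponentsWithStats(m.astype(np.uint8)); return l==1+np.argmax(s[1:,4])
warm=im[...,0]-im[...,2]>25; white=im.min(-1)>150
box=(U>355)&(U<430)&(V>150)&(V<250)
m=box&(warm|white)
m=cv2.morphologyEx(m.astype(np.uint8),cv2.MORPH_CLOSE,np.ones((7,7)))>0; m=big(m)
cnts,_=cv2.findContours(m.astype(np.uint8),0,2); mm=np.zeros((H,W),np.uint8); cv2.drawContours(mm,cnts,-1,1,-1); mm=mm>0
pts=maskpts("top",mm,.006)
mrect(pts,"tray all"); mrect(pts[pts[:,0]>.56],"sheet")
# midline fit: for rows, mean of mask across
for lo,hi in((.50,.53),(.56,.68),):
    rows=[(plane("top",[[U[r][mm[r]].mean(),r]],.006)[0],mm[r].sum()) for r in range(H) if mm[r].sum()>8]
    a=np.array([r[0] for r in rows]); s=(a[:,0]>lo)&(a[:,0]<hi); print(lo,hi,"midline",np.round(a[s].mean(0)*1000,1), "slope deg",np.degrees(np.polyfit(a[s,0],a[s,1],1)[0]))
print("x range mid",a[:,0].min(),a[:,0].max())
b=box&(P[...,2]>.035)&(P[...,2]<.06); mrect(maskpts("top",b,.046),"block")
hb=(P[...,2]>.1505)&(P[...,2]<.165)&(U>245)&(U<315)&(V>120)&(V<185)&white
hb=big(hb); mrect(maskpts("top",hb,.155),"highpaper")
rt=(P[...,2]>.188)&(P[...,2]<.21)&(U>170)&(U<325)&(V>85)&(V<195); mrect(maskpts("top",big(rt),.2),"racktop")
E
```

```text
tray all 2806 c [ 587.  -252.1] size [239.7 131.6] ang 2.29
sheet 2122 c [ 632.2 -250.3] size [149.3 131.6] ang 2.29
0.5 0.53 midline [ 515.6 -254.9    6. ] slope deg 2.4619494926199965
0.56 0.68 midline [ 619.8 -250.9    6. ] slope deg 2.326903150610148
x range mid 0.46770871939429376 0.7062391080571826
block 96 c [ 476.4 -255.3] size [50.8 13.9] ang 89.06Traceback (most recent call last):
  File "<stdin>", line 20, in <module>
  File "<stdin>", line 5, in big
    return _wrapfunc(a, 'argmax', axis=axis, out=out, **kwds)
    return bound(*args, **kwds)
ValueError: attempt to get argmax of an empty sequence
```

```bash
cat >> h.py <<'E'
def go(xyz,yaw,n,rpy=None):
    """rows to bring the tool (pointing down, y axis at world yaw deg) to xyz in n rows"""
    o=ctrl.get_obs(); p=o["tool_pos"]; r0=R.from_rotvec(o["tool_rot"])
    c,s=np.cos(np.radians(yaw)),np.sin(np.radians(yaw))
    r1=R.from_matrix(np.c_[[-s,c,0],[c,s,0],[0,0,-1]]) if np.linalg.det(np.c_[[-s,c,0],[c,s,0],[0,0,-1]])>0 else R.from_matrix(np.c_[[s,-c,0],[c,s,0],[0,0,-1]])
    w=(r0.inv()*r1).as_rotvec(); r=r0; d=(np.array(xyz)-p)/n
    print("turn deg",np.round(np.degrees(w),2),"dist",np.round(d*n,4))
    for i in range(n):
        print(np.round(r.inv().apply(d)/.02,3).tolist()+np.round(w/n/(np.pi/4),3).tolist())
        r=r*R.from_rotvec(w/n)
E
python3 - <<'E'
from h import *
print(ctrl.get_obs()["tool_pos"]); go([.4765,-.256,.11],2.35,22)
D=np.load("top0.npz"); P=D["P"]; im=D["im"].astype(int); H,W=im.shape[:2]; V,U=np.mgrid[:H,:W]
m=(P[...,2]>.149)&(P[...,2]<.165)&(U>245)&(U<315)&(V>115)&(V<185); mrect(maskpts("top",m,.155),"high z"); print(np.median(im[m],0))
q=m&(im[...,0]-im[...,2]<15); mrect(maskpts("top",q,.155),"paper")
rt=(P[...,2]>.188)&(P[...,2]<.21)&(U>170)&(U<325)&(V>85)&(V<195); mrect(maskpts("top",rt,.2),"racktop")
E
```

```text
[ 0.22574337 -0.58220525  0.23017402]
turn deg [ -0.09  -0.08 -71.16] dist [ 0.2508  0.3262 -0.1202]
[0.799, -0.485, 0.274, -0.0, -0.0, -0.072]
[0.825, -0.439, 0.274, -0.0, -0.0, -0.072]
[0.849, -0.392, 0.274, -0.0, -0.0, -0.072]
[0.87, -0.343, 0.274, -0.0, -0.0, -0.072]
[0.888, -0.294, 0.274, -0.0, -0.0, -0.072]
[0.903, -0.243, 0.274, -0.0, -0.0, -0.072]
[0.915, -0.192, 0.274, -0.0, -0.0, -0.072]
[0.924, -0.14, 0.274, -0.0, -0.0, -0.072]
[0.931, -0.087, 0.274, -0.0, -0.0, -0.072]
[0.934, -0.035, 0.274, -0.0, -0.0, -0.072]
[0.935, 0.018, 0.273, -0.0, -0.0, -0.072]
[0.932, 0.071, 0.273, -0.0, -0.0, -0.072]
[0.927, 0.123, 0.273, -0.0, -0.0, -0.072]
[0.918, 0.175, 0.273, -0.0, -0.0, -0.072]
[0.907, 0.227, 0.273, -0.0, -0.0, -0.072]
[0.893, 0.278, 0.273, -0.0, -0.0, -0.072]
[0.876, 0.327, 0.273, -0.0, -0.0, -0.072]
[0.856, 0.376, 0.273, -0.0, -0.0, -0.072]
[0.833, 0.424, 0.273, -0.0, -0.0, -0.072]
[0.808, 0.47, 0.273, -0.0, -0.0, -0.072]
[0.78, 0.515, 0.273, -0.0, -0.0, -0.072]
[0.75, 0.558, 0.273, -0.0, -0.0, -0.072]
high z 2339 c [739.4  61.7] size [177.6 147.4] ang 88.82
[156. 134. 116.]
paper 929 c [739.   62.9] size [82.4 91.4] ang 4.8
racktop 2253 c [767.4 142.2] size [202.6 323.2] ang 4.72
```

Emit:
jog_arm([
  [0.8,-0.485,0.27,0,0,-0.072,1],
  [0.825,-0.44,0.27,0,0,-0.072,1],
  [0.85,-0.39,0.27,0,0,-0.072,1],
  [0.87,-0.345,0.27,0,0,-0.072,1],
  [0.89,-0.295,0.27,0,0,-0.072,1],
  [0.9,-0.245,0.27,0,0,-0.072,1],
  [0.915,-0.19,0.27,0,0,-0.072,1],
  [0.925,-0.14,0.27,0,0,-0.072,1],
])

```text
t: 0.9
tool_pos: [0.318, -0.4628, 0.1877]
tool_rot: [2.877, 1.262, 0.0]
contact_force: [0.9, -0.7, 0.7]
opening: 0.0854
grip_force: 0.0
```

Emit:
jog_arm([
  [0.93,-0.087,0.27,0,0,-0.072,1],
  [0.935,-0.035,0.27,0,0,-0.072,1],
  [0.935,0.018,0.27,0,0,-0.072,1],
  [0.93,0.07,0.27,0,0,-0.072,1],
  [0.927,0.123,0.27,0,0,-0.072,1],
  [0.918,0.175,0.27,0,0,-0.072,1],
  [0.907,0.227,0.27,0,0,-0.072,1],
  [0.893,0.278,0.27,0,0,-0.072,1],
])

```text
t: 1.7
tool_pos: [0.4089, -0.3441, 0.1446]
tool_rot: [2.52, 1.875, 0.0]
contact_force: [0.2, 0.1, -0.0]
opening: 0.0853
grip_force: 0.0
```

Emit:
jog_arm([
  [0.876,0.327,0.27,0,0,-0.072,1],
  [0.856,0.376,0.27,0,0,-0.072,1],
  [0.833,0.424,0.27,0,0,-0.072,1],
  [0.808,0.47,0.27,0,0,-0.072,1],
  [0.78,0.515,0.27,0,0,-0.072,1],
  [0.75,0.558,0.27,0,0,-0.072,1],
  [0,0,0,0,0,0,1],
  [0,0,0,0,0,0,1],
])

```text
t: 2.5
tool_pos: [0.4764, -0.2558, 0.1124]
tool_rot: [-2.171, -2.27, 0.001]
contact_force: [0.6, -0.8, 0.1]
opening: 0.0853
grip_force: 0.0
```

Run:
```python
from h import *
print(ctrl.get_obs()["tool_pos"]); go([.4765,-.256,.011],2.35,6)
```

```text
[ 0.47637789 -0.25578639  0.11236117]
turn deg [-0.02  0.01  0.2 ] dist [ 1.000e-04 -2.000e-04 -1.014e-01]
[-0.002, 0.001, 0.845, -0.0, 0.0, 0.001]
[-0.002, 0.001, 0.845, -0.0, 0.0, 0.001]
[-0.002, 0.001, 0.845, -0.0, 0.0, 0.001]
[-0.002, 0.001, 0.845, -0.0, 0.0, 0.001]
[-0.002, 0.001, 0.845, -0.0, 0.0, 0.001]
[-0.002, 0.001, 0.845, -0.0, 0.0, 0.001]
```

Emit:
jog_arm([
  [0,0,0.9,0,0,0,1],
  [0,0,0.9,0,0,0,1],
  [0,0,0.9,0,0,0,1],
  [0,0,0.9,0,0,0,1],
  [0,0,0.8,0,0,0,1],
  [0,0,0.4,0,0,0,1],
  [0,0,0.25,0,0,0,1],
  [0,0,0,0,0,0,1],
])

```text
t: 3.3
tool_pos: [0.4761, -0.2566, 0.0114]
tool_rot: [-2.173, -2.268, 0.0]
contact_force: [0.3, -0.3, -0.9]
opening: 0.0852
grip_force: 0.0
```

Emit:
jog_arm([
  [0,0,0,0,0,0,-0.3],
  [0,0,0,0,0,0,-0.4],
  [0,0,0,0,0,0,-1],
  [0,0,0,0,0,0,-1],
  [0,0,0,0,0,0,-1],
  [0,0,0,0,0,0,-1],
  [0,0,0,0,0,0,-1],
  [0,0,0,0,0,0,-1],
], grip_force=100)

```text
t: 4.1
tool_pos: [0.4765, -0.2566, 0.012]
tool_rot: [2.173, 2.269, -0.0]
contact_force: [-1.7, 0.1, 4.5]
opening: 0.0127
grip_force: 98.1
```

Emit:
jog_arm([
  [0,0,-0.15,0,0,0,-1],
  [0,0,-0.35,0,0,0,-1],
  [0,0,-0.8,0,0,0,-1],
  [0,0,-1,0,0,0,-1],
  [0,0,-1,0,0,0,-1],
  [0,0,-1,0,0,0,-1],
  [0,0,-0.7,0,0,0,-1],
  [0,0,-0.3,0,0,0,-1],
])

```text
t: 4.9
tool_pos: [0.4768, -0.2567, 0.1189]
tool_rot: [2.172, 2.267, 0.0]
contact_force: [-0.1, -0.4, -2.8]
opening: 0.0127
grip_force: 97.6
```

Run:
```python
from h import *
o=ctrl.get_obs(); print(o["tool_pos"],o["contact_force"],o["wrist_torque"])
# preinsert: leading at -40 => block at -270 mm from rack front
y=np.radians(4.72); e=np.array([np.cos(y),np.sin(y)]); O=np.array([.675,.0577]); b=O-.27*e; print("pre",b)
go([b[0],b[1],o["tool_pos"][2]],4.7,16)
im,P=grab("side"); save("pics/s1.png",im[100:300,200:520],2.4)
```

```text
[ 0.47675718 -0.25666092  0.11893642] [-0.07364538 -0.442113   -2.7872454 ] [ 0.02616988  0.31616917 -0.01401017]
pre [0.40591564 0.03548267]
turn deg [ 0.08  0.07 -2.23] dist [-0.0708  0.2921  0.    ]
[0.922, -0.182, -0.001, 0.0, 0.0, -0.003]
[0.922, -0.18, -0.001, 0.0, 0.0, -0.003]
[0.923, -0.177, -0.001, 0.0, 0.0, -0.003]
[0.923, -0.175, -0.001, 0.0, 0.0, -0.003]
[0.923, -0.173, -0.001, 0.0, 0.0, -0.003]
[0.924, -0.171, -0.001, 0.0, 0.0, -0.003]
[0.924, -0.168, -0.001, 0.0, 0.0, -0.003]
[0.925, -0.166, -0.001, 0.0, 0.0, -0.003]
[0.925, -0.164, -0.001, 0.0, 0.0, -0.003]
[0.925, -0.162, -0.001, 0.0, 0.0, -0.003]
[0.926, -0.159, -0.001, 0.0, 0.0, -0.003]
[0.926, -0.157, -0.0, 0.0, 0.0, -0.003]
[0.927, -0.155, -0.0, 0.0, 0.0, -0.003]
[0.927, -0.153, -0.0, 0.0, 0.0, -0.003]
[0.927, -0.15, -0.0, 0.0, 0.0, -0.003]
[0.928, -0.148, -0.0, 0.0, 0.0, -0.003]
```

View pics/s1.png

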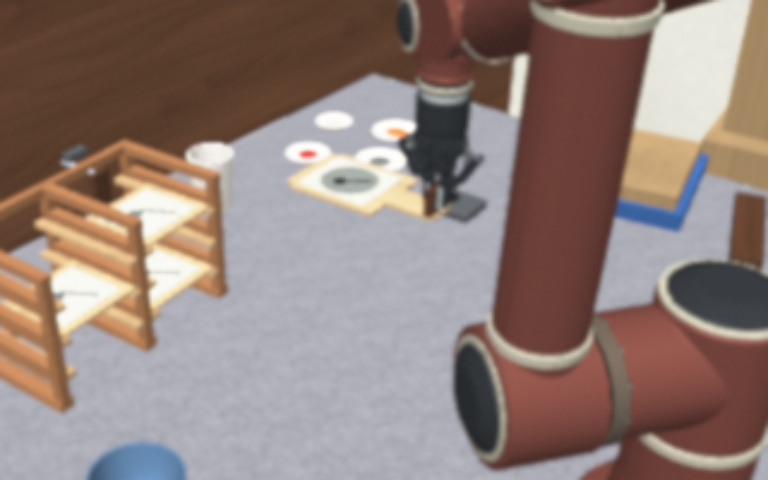

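The board is held level in the gripper at about (380, 190) in the crop, clear of everything. I'll pull it back first, then move it sideways in front of the right bay.

Emit:
jog_arm([
  [0.5,-0.5,0,0,0,0,-1],
  [0.8,-0.8,0,0,0,0,-1],
  [0.93,-0.8,0,0,0,0,-1],
  [0.93,-0.6,0,0,0,0,-1],
  [0.95,0,0,0,0,-0.01,-1],
  [0.95,0,0,0,0,-0.01,-1],
  [0.95,0,0,0,0,-0.01,-1],
  [0.95,0,0,0,0,-0.01,-1],
])

```text
t: 5.75
tool_pos: [0.4144, -0.1185, 0.1161]
tool_rot: [-2.136, -2.301, 0.001]
contact_force: [0.1, 0.2, -3.0]
opening: 0.0127
grip_force: 98.0
```

Emit:
jog_arm([
  [0.95,0,0,0,0,-0.01,-1],
  [0.95,0,0,0,0,0,-1],
  [0.95,0,0,0,0,0,-1],
  [0.95,0,0,0,0,0,-1],
  [0.95,0,0,0,0,0,-1],
  [0.95,0,0,0,0,0,-1],
  [0.95,0,0,0,0,0,-1],
  [0.6,0,0,0,0,0,-1],
])

```text
t: 6.55
tool_pos: [0.4026, 0.0261, 0.1162]
tool_rot: [-2.126, -2.31, 0.002]
contact_force: [0.5, -0.3, -3.6]
opening: 0.013
grip_force: 97.9
```

Run:
```python
from h import *
o=ctrl.get_obs(); print(o["tool_pos"],o["contact_force"],o["wrist_torque"])
go([.4059,.0355,o["tool_pos"][2]],4.7,5)
im,P=grab("top"); im2,P2=grab("side"); np.savez("t2.npz",im=im,P=P,im2=im2,P2=P2)
save("pics/t2.png",im[80:300,170:430],3)
```

```text
[0.40256392 0.02606602 0.11620573] [ 0.53872199 -0.28571196 -3.6115959 ] [-0.05720378  0.30519388 -0.00189619]
turn deg [-0.14 -0.05  0.07] dist [0.0033 0.0094 0.    ]
[0.091, 0.041, -0.0, -0.001, -0.0, 0.0]
[0.091, 0.041, -0.0, -0.001, -0.0, 0.0]
[0.091, 0.041, -0.0, -0.001, -0.0, 0.0]
[0.091, 0.041, -0.0, -0.001, -0.0, 0.0]
[0.091, 0.041, -0.0, -0.001, -0.0, 0.0]
```

View pics/t2.png

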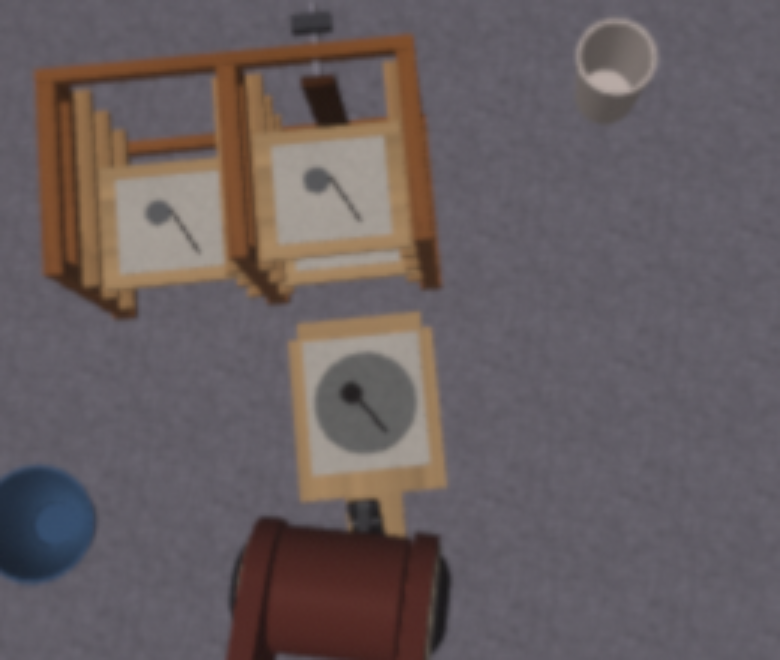

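The tray now sits just in front of the right bay, with its leading edge at crop px (298–420, 320) and parallel to the rack front. Next I'll measure its pose in the rack frame.

```bash
cat >> h.py <<'E'
def traymeas(im,P,yaw=4.72,O=(.675,.0577),xmax=-.005,zt=None):
    im=im.astype(int); e=np.array([np.cos(np.radians(yaw)),np.sin(np.radians(yaw))]); l=np.array([-e[1],e[0]])
    q=P[...,:2]-np.array(O); X=q@e; Y=q@l
    m=(P[...,2]>.07)&(P[...,2]<.14)&(X<xmax)&(X>-.185)&(abs(Y)<.09)&((im[...,0]-im[...,2]>15)|(im.min(-1)>60))
    m=cv2.erode(m.astype(np.uint8),np.ones((3,3)))>0
    A=np.c_[X[m],Y[m],np.ones(m.sum())]; c=np.linalg.lstsq(A,P[...,2][m],rcond=None)[0]
    for _ in range(3):
        rr=P[...,2][m]-A@c; k=abs(rr)<.004; c=np.linalg.lstsq(A[k],P[...,2][m][k],rcond=None)[0]
    print("plane: dz/dx %.4f dz/dy %.4f z at x=-.03: %.4f z at -.15 %.4f n %d"%(c[0],c[1],c[2]-.03*c[0],c[2]-.15*c[0],k.sum()))
    z=c[2]-.09*c[0]
    U=cv2.dilate(m.astype(np.uint8),np.ones((3,3)))>0
    W=maskpts("top",U,z)[:,:2]-np.array(O); W=np.c_[W@e,W@l]
    mrect(np.c_[W[:,0],W[:,1]],"sheet in rack"); print("x max %.4f"%W[:,0].max())
    s=(W[:,0]<W[:,0].max()-.03)
    xb=np.arange(W[s,0].min()+.02,W[s,0].max()-.005,.004); mid=[(x,(g.max()+g.min())/2,np.ptp(g)) for x in xb for g in [W[abs(W[:,0]-x)<.003,1]]]
    mid=np.array(mid); f=np.polyfit(mid[:,0],mid[:,1],1); print("mid y at x=-.1: %.4f slope deg %.2f width %.4f"%(np.polyval(f,-.1),np.degrees(f[0]),np.median(mid[:,2])))
E
python3 - <<'E'
from h import *
D=np.load("t2.npz"); traymeas(D["im"],D["P"])
P=D["P"];
Q=D["P"][90:185,245:315]; 
# table z near, high board z, rail z
for n,a in (("table",P[190:200,320:360]),("table2",P[210:230,220:250]),("highboard",P[130:155,265:295])): print(n,np.nanmedian(a[...,2]))
S=D["P2"]; im2=D["im2"].astype(int)
m=(S[...,0]>.5)&(S[...,0]<.66)&(abs(S[...,1]-.05)<.055)&(S[...,2]>.07)&(S[...,2]<.14); q=S[m]
A=np.c_[q[:,:2]-[.58,.05],np.ones(len(q))]; c=np.linalg.lstsq(A,q[:,2],rcond=None)[0]; print("side plane",c,len(q))
E
```

```text
plane: dz/dx -0.0056 dz/dy -0.0000 z at x=-.03: 0.1086 z at -.15 0.1092 n 2113
sheet in rack 2465 c [-113.8   -9.6] size [142.3 129.8] ang 0.03
x max -0.0426
mid y at x=-.1: -0.0098 slope deg -0.27 width 0.1274
table -0.0008504391157558673
table2 -0.001022312026711018
highboard 0.15494998010291827
side plane [-0.00857043 -0.00826554  0.10919621] 837
```

Emit:
jog_arm([
  [0.24,0,-0.05,0,0,-0.0025,-1],
  [0.24,0,-0.05,0,0,-0.0025,-1],
  [0,0,0,0,0,0,-1],
  [0,0.4,0,0,0,0,-1],
  [0,0.5,0,0,0,0,-1],
  [0,0.4,0,0,0,0,-1],
  [0,0,0,0,0,0,-1],
  [0,0,0,0,0,0,-1],
])

```text
t: 7.45
tool_pos: [0.4288, 0.0365, 0.1193]
tool_rot: [-2.123, -2.315, 0.001]
contact_force: [0.3, 0.3, -3.5]
opening: 0.0128
grip_force: 98.0
```

Run:
```python
from h import *
o=ctrl.get_obs(); print(o["tool_pos"],o["contact_force"],o["wrist_torque"])
im,P=grab("top"); traymeas(im,P)
```

```text
[0.4288006  0.03654494 0.11932921] [ 0.26508156  0.32459335 -3.47249401] [-0.02532325  0.39330096 -0.03829817]
plane: dz/dx 0.0000 dz/dy -0.0005 z at x=-.03: 0.1124 z at -.15 0.1124 n 2380
sheet in rack 2796 c [-100.1   -0.8] size [169.  129.8] ang 0.23
x max -0.0155
mid y at x=-.1: -0.0009 slope deg 0.18 width 0.1275
```

Emit:
jog_arm([
  [0.04,0.4,0.05,0,0,0,-1],
  [0,0.5,0.05,0,0,0,-1],
  [0,0.5,0,0,0,0,-1],
  [0,0.5,0,0,0,0,-1],
  [0,0.5,0,0,0,0,-1],
  [0,0.4,0,0,0,0,-1],
  [0,0,0,0,0,0,-1],
  [0,0,0,0,0,0,-1],
])

```text
t: 8.3
tool_pos: [0.4845, 0.0423, 0.1174]
tool_rot: [-2.123, -2.315, 0.001]
contact_force: [0.3, 1.0, -2.9]
opening: 0.0128
grip_force: 98.0
```

Run:
```python
from h import *
o=ctrl.get_obs(); print(o["tool_pos"],o["contact_force"],o["wrist_torque"])
im,P=grab("top"); traymeas(im,P)
```

```text
[0.48446053 0.04232042 0.11735802] [ 0.25148325  1.01466014 -2.94451328] [-0.07267748  0.31452762  0.02511153]
plane: dz/dx 0.0062 dz/dy -0.0004 z at x=-.03: 0.1107 z at -.15 0.1100 n 1582
sheet in rack 1895 c [-62.4   0.2] size [115.1 129.9] ang 0.24
x max -0.0048
mid y at x=-.1: 0.0002 slope deg -0.21 width 0.1278
```

Emit:
jog_arm([
  [0,0.5,0,0,0,0,-1],
  [0,0.6,0,0,0,0,-1],
  [0,0.6,0,0,0,0,-1],
  [0,0.6,0,0,0,0,-1],
  [0,0.6,0,0,0,0,-1],
  [0,0.5,0,0,0,0,-1],
  [0,0.35,0,0,0,0,-1],
  [0,0,0,0,0,0,-1],
])

```text
t: 9.15
tool_pos: [0.5601, 0.0488, 0.1176]
tool_rot: [2.123, 2.315, 0.0]
contact_force: [0.3, 0.1, -1.7]
opening: 0.0126
grip_force: 98.0
```

```bash
cat >> h.py <<'E'
def st():
    o=ctrl.get_obs(); e=np.array([np.cos(np.radians(4.72)),np.sin(np.radians(4.72))]); l=np.array([-e[1],e[0]]); d=o["tool_pos"][:2]-np.array([.675,.0577]); f=o["contact_force"]
    print("t",o["t"],"lead x %.4f y %.4f z %.4f"%(d@e+.231,d@l,o["tool_pos"][2]),"Fx %.2f Fy %.2f Fz %.2f"%(f[:2]@e,f[:2]@l,f[2]),o["wrist_torque"].round(2))
E
python3 - <<'E'
from h import *
st()
E
```

```text
t 9.15 lead x 0.1157 y 0.0005 z 0.1176 Fx 0.29 Fy 0.09 Fz -1.72 [-0.02  0.36  0.05]
```

Emit:
jog_arm([
  [0,0.2,0,0,0,0,-1],
  [0,0.2,0,0,0,0,-1],
  [0,0.1,0,0,0,0,-1],
  [0,0.1,0,0,0,0,-1],
  [0,0,0,0,0,0,-1],
  [0,0,0,0,0,0,-1],
])

```text
t: 9.75
tool_pos: [0.5711, 0.0498, 0.1175]
tool_rot: [-2.123, -2.315, 0.0]
contact_force: [0.0, -0.1, -3.4]
opening: 0.0127
grip_force: 98.1
```

Emit:
jog_arm([
  [0,0.05,0,0,0,0,-1],
  [0,0.05,0,0,0,0,-1],
  [0,0.05,0,0,0,0,-1],
  [0,0,0,0,0,0,-1],
  [0,0,0,0,0,0,-1],
])

```text
t: 10.25
tool_pos: [0.5742, 0.0501, 0.1175]
tool_rot: [-2.123, -2.315, 0.0]
contact_force: [-0.4, 0.6, -3.7]
opening: 0.013
grip_force: 98.1
```

Emit:
jog_arm([
  [0,0.05,0,0,0,0,-1],
  [0,0.05,0,0,0,0,-1],
  [0,0.05,0,0,0,0,-1],
  [0,0,0,0,0,0,-1],
  [0,0,0,0,0,0,-1],
])

```text
t: 10.75
tool_pos: [0.5772, 0.0503, 0.1175]
tool_rot: [-2.124, -2.315, 0.0]
contact_force: [0.3, 0.7, -2.9]
opening: 0.0126
grip_force: 98.1
```

Emit:
jog_arm([
  [0,0.05,0,0,0,0,-1],
  [0,0.05,0,0,0,0,-1],
  [0,0.05,0,0,0,0,-1],
  [0,0,0,0,0,0,-1],
  [0,0,0,0,0,0,-1],
])

```text
t: 11.25
tool_pos: [0.5802, 0.0505, 0.1175]
tool_rot: [2.124, 2.315, 0.0]
contact_force: [0.7, 0.3, -3.5]
opening: 0.0127
grip_force: 98.1
```

Emit:
jog_arm([
  [0,0.05,0,0,0,0,-1],
  [0,0.05,0,0,0,0,-1],
  [0,0.05,0,0,0,0,-1],
  [0,0,0,0,0,0,-1],
  [0,0,0,0,0,0,-1],
])

```text
t: 11.75
tool_pos: [0.5832, 0.0508, 0.1175]
tool_rot: [-2.124, -2.315, 0.0]
contact_force: [-0.5, 0.4, -1.9]
opening: 0.0131
grip_force: 98.1
```

Emit:
jog_arm([
  [0,0.05,0,0,0,0,-1],
  [0,0.05,0,0,0,0,-1],
  [0,0.05,0,0,0,0,-1],
  [0,0,0,0,0,0,-1],
  [0,0,0,0,0,0,-1],
])

```text
t: 12.25
tool_pos: [0.5861, 0.0511, 0.1175]
tool_rot: [-2.124, -2.315, 0.0]
contact_force: [0.1, 0.8, -3.1]
opening: 0.0129
grip_force: 98.1
```

Emit:
jog_arm([
  [0,0.05,0,0,0,0,-1],
  [0,0.05,0,0,0,0,-1],
  [0,0.05,0,0,0,0,-1],
  [0,0,0,0,0,0,-1],
  [0,0,0,0,0,0,-1],
])

```text
t: 12.75
tool_pos: [0.5885, 0.0513, 0.1172]
tool_rot: [-2.123, -2.314, 0.002]
contact_force: [-4.2, -0.7, -1.6]
opening: 0.0125
grip_force: 98.2
```

Emit:
jog_arm([
  [0,0.05,0,0,0,0,-1],
  [0,0,0,0,0,0,-1],
  [0,0,0,0,0,0,-1],
])

```text
t: 13.05
tool_pos: [0.5894, 0.0514, 0.1172]
tool_rot: [-2.123, -2.314, 0.002]
contact_force: [-4.6, -0.5, -0.8]
opening: 0.0126
grip_force: 98.3
```

Run:
```python
from h import *
D=np.load("t2.npz")["im"].astype(float)
st()
a=np.mean([ctrl.get_image("top")[0].astype(float) for _ in range(4)],0); st()
sl=(slice(92,128),slice(262,292))
d=a[sl]-D[sl]; print(np.abs(d).mean(), d.min(), d.max())
# shift of bar / back rod along rows by phase correlation
for n,s in (("knob+bar",(slice(78,122),slice(264,290))),("bar",(slice(99,122),slice(266,288))),("ref rack",(slice(85,150),slice(180,245)))):
    g=[cv2.cvtColor(x[s].astype(np.float32),cv2.COLOR_RGB2GRAY).astype(np.float64) for x in (D,a)]
    print(n,cv2.phaseCorrelate(*g))
```

```text
t 13.05 lead x 0.1451 y 0.0008 z 0.1172 Fx -4.64 Fy -0.07 Fz -0.83 [-0.08  0.92  0.01]
t 13.25 lead x 0.1452 y 0.0008 z 0.1172 Fx -5.14 Fy 0.16 Fz -1.58 [-0.03  0.93 -0.04]
8.468981481481482 -15.0 110.75
knob+bar ((0.5198535726129876, 0.3511357407772593), 0.7363835326922534)
bar ((0.029769528683539548, 0.025264996829847064), 0.7071634737626975)
ref rack ((0.012065306073388626, -0.023090558438106257), 1.0033758001626074)
```

Emit:
jog_arm([
  [0,0.05,0,0,0,0,-1],
  [0,0.05,0,0,0,0,-1],
  [0,0.05,0,0,0,0,-1],
  [0,0,0,0,0,0,-1],
  [0,0,0,0,0,0,-1],
])

```text
t: 13.75
tool_pos: [0.5924, 0.0516, 0.1172]
tool_rot: [-2.123, -2.314, 0.002]
contact_force: [-4.5, -0.1, -1.1]
opening: 0.013
grip_force: 98.3
```

Run:
```python
from h import *
D=np.load("t2.npz")["im"].astype(float)
st()
a=np.mean([ctrl.get_image("top")[0].astype(float) for _ in range(4)],0); np.save("a.npy",a)
g0=D[78:100,262:288].mean(-1); g1=a[78:100,262:288].mean(-1)
# knob dark blob centroid (darkness relative to background)
for g in (g0,g1):
    w=np.clip(75-g[:14],0,None); w[w<12]=0; yy,xx=np.mgrid[:14,:26]; print("knob centroid",(w*yy).sum()/w.sum()+78,(w*xx).sum()/w.sum()+262,w.sum())
print(np.round(g0[:,12]).astype(int)); print(np.round(g1[:,12]).astype(int))
print(np.linalg.norm(plane("top",[[275,88]],.19)-plane("top",[[275,89]],.19)))
traymeas(a,cloud("top",ctrl.get_image("top")[1]))
v=np.hstack([D[75:130,240:320],a[75:130,240:320]]); save("pics/stop.png",v.astype(np.uint8),5)
```

```text
t 13.75 lead x 0.1482 y 0.0008 z 0.1172 Fx -4.44 Fy 0.30 Fz -1.14 [-0.07  0.93 -0.03]
knob centroid 88.35307290370739 273.52550385668076 1339.6666666666667
knob centroid 89.29234100752223 273.60394346934123 731.1666666666666
[ 96  99 103 107 107  99  78  63  60  61  58  48  52  82 108 110  97  84
  79  77  72  62]
[104 108 112 114 113 105  83  68  64  64  61  51  55  87 115 116 103  89
  84  82  76  66]
0.002745369139883835
plane: dz/dx 0.0000 dz/dy 0.0000 z at x=-.03: 0.0000 z at -.15 0.0000 n 0Traceback (most recent call last):
  File "<stdin>", line 11, in <module>
  File "h.py", line 47, in traymeas
    W=maskpts("top",U,z)[:,:2]-np.array(O); W=np.c_[W@e,W@l]
      ~~~~~~~^^^^^^^^^^^
  File "h.py", line 25, in maskpts
    v,u=np.nonzero(m); return plane(name,np.c_[u,v],z)
                              ~~~~~^^^^^^^^^^^^^^^^^^^
  File "h.py", line 18, in plane
    p=cv2.undistortPoints(np.asarray(px,float).reshape(-1,1,2),K,np.array([ci["k1"],0,0,0.])).reshape(-1,2)
      ~~~~~~~~~~~~~~~~~~~^^^^^^^^^^^^^^^^^^^^^^^^^^^^^^^^^^^^^^^^^^^^^^^^^^^^^^^^^^^^^^^^^^^^
cv2.error: OpenCV(4.12.0) /io/opencv/modules/calib3d/src/undistort.dispatch.cpp:347: error: (-215:Assertion failed) CV_IS_MAT(_src) && CV_IS_MAT(_dst) && (_src->rows == 1 || _src->cols == 1) && (_dst->rows == 1 || _dst->cols == 1) && _src->cols + _src->rows - 1 == _dst->rows + _dst->cols - 1 && (CV_MAT_TYPE(_src->type) == CV_32FC2 || CV_MAT_TYPE(_src->type) == CV_64FC2) && (CV_MAT_TYPE(_dst->type) == CV_32FC2 || CV_MAT_TYPE(_dst->type) == CV_64FC2) in function 'cvUndistortPointsInternal'
```

Run:
```python
from h import *
D=np.load("t2.npz")["im"].astype(float); a=np.load("a.npy")
v=np.hstack([D[75:145,240:320],a[75:145,240:320]]); save("pics/stop.png",v.astype(np.uint8),5)
for r in range(100,126): print(r,np.round(D[r,272:288:2].mean(-1)).astype(int),np.round(a[r,272:288:2].mean(-1)).astype(int))
```

```text
100 [54 82 74 63 67 73 74 82] [58 87 78 66 71 78 79 87]
101 [ 76 105  95  86  87  91  91  94] [ 80 110 100  91  92  96  96 100]
102 [ 96 112 103  95  94  94  95  97] [100 114 101  91  91  97 101 103]
103 [100 112 103  94  93  92  96  96] [ 96  95  84  72  70  89 101 102]
104 [92 99 94 84 80 87 96 97] [ 66  62  58  51  52  83 102 102]
105 [69 70 65 58 58 80 98 97] [ 47  46  45  44  44  76 103 104]
106 [48 47 44 43 42 74 99 98] [ 44  42  41  40  37  67 104 104]
107 [43 42 40 40 36 65 99 99] [ 36  33  32  31  30  62 104 104]
108 [ 39  37  35  32  30  59  97 100] [ 31  28  28  27  27  54 102 106]
109 [31 30 28 26 26 50 94 99] [ 34  28  28  28  28  45  96 106]
110 [33 26 26 27 25 42 89 99] [ 43  28  28  27  27  38  91 105]
111 [38 27 25 26 25 36 89 98] [ 51  28  28  28  28  31  90 104]
112 [46 27 27 27 27 28 87 99] [ 63  29  29  28  27  28  86 104]
113 [58 28 25 26 27 26 82 98] [ 78  31  29  28  28  29  71 104]
114 [74 30 26 28 27 27 67 97] [ 94  35  29  29  28  28  60 102]
115 [88 34 27 27 26 28 56 95] [99 42 29 29 29 28 51 99]
116 [94 39 27 27 27 28 48 90] [101  49  29  28  28  29  42  91]
117 [95 45 28 27 28 27 41 89] [104  61  31  32  32  34  50  96]
118 [98 56 28 28 29 27 35 91] [105  80  48  55  67  71  85 113]
119 [98 72 29 27 27 27 31 86] [112 108  88  98 114 118 121 128]
120 [97 84 33 30 30 30 32 71] [127 126 122 125 130 130 130 131]
121 [90 84 48 43 51 59 65 85] [131 131 130 130 130 130 130 130]
122 [ 93  93  81  81  92 106 110 115] [129 129 130 129 129 129 129 130]
123 [114 114 114 115 117 122 123 124] [128 129 129 130 130 130 130 131]
124 [123 123 123 124 124 125 124 125] [130 130 131 131 131 131 131 131]
125 [124 124 124 123 124 126 127 127] [131 131 130 130 132 134 134 135]
```

View pics/stop.png

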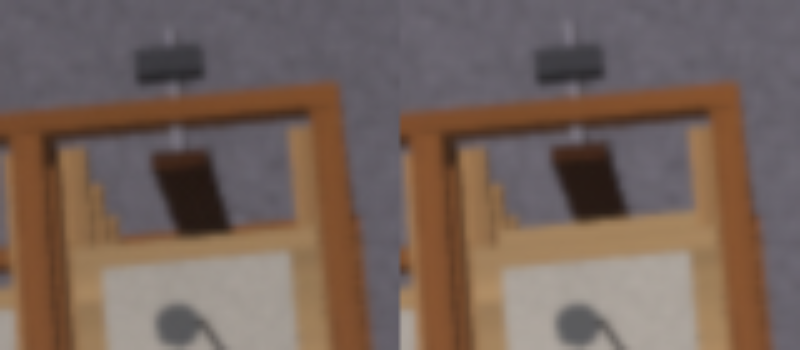

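The tray's leading edge now shows past the upper drying board, and that board's paper hasn't moved. The stop bar's top edge went from row 104.7 to 103.2, so it is about 4 mm in, which agrees with the feel. I'll push 1 mm more, ease off, and lower.

Emit:
jog_arm([
  [0,0.05,0,0,0,0,-1],
  [0,0,0,0,0,0,-1],
  [0,-0.03,0,0,0,0,-1],
  [0,0,0.1,0,0,0,-1],
  [0,0,0.05,0,0,0,-1],
  [0,0,0.05,0,0,0,-1],
  [0,0,0,0,0,0,-1],
  [0,0,0,0,0,0,-1],
])

```text
t: 14.8
tool_pos: [0.5933, 0.0517, 0.1134]
tool_rot: [-2.123, -2.315, 0.001]
contact_force: [-4.3, -0.2, -0.8]
opening: 0.0123
grip_force: 98.2
```

Run:
```python
from h import *
st(); ctrl.get_image("side"); st()
```

```text
t 14.8 lead x 0.1491 y 0.0007 z 0.1134 Fx -4.28 Fy 0.14 Fz -0.83 [-0.11  0.84 -0.02]
t 14.85 lead x 0.1491 y 0.0007 z 0.1134 Fx -4.38 Fy -0.11 Fz -1.27 [-0.12  0.83 -0.03]
```

Emit:
jog_arm([
  [0,-0.04,0.02,0,0,0,-1],
  [0,0,0.03,0,0,0,-1],
  [0,0,0,0,0,0,-1],
  [0,0,0,0,0,0,-1],
])

```text
t: 15.25
tool_pos: [0.5932, 0.0516, 0.1127]
tool_rot: [2.123, 2.315, 0.001]
contact_force: [-0.2, -0.2, -3.5]
opening: 0.0126
grip_force: 98.0
```

```bash
cat >> h.py <<'E'
def bar():
    D=np.load("t2.npz")["im"].astype(float); a=np.mean([ctrl.get_image("top")[0].astype(float) for _ in range(3)],0)
    k=D[85:95,262:286].mean()/a[85:95,262:286].mean(); r=[]
    for im,g in((D,1),(a,k)):
        p=im[101:110,274:281].mean((1,2))*g; i=np.argmax(p<75); r.append(101+i-1+(p[i-1]-75)/(p[i-1]-p[i]))
    print("bar mm",(r[0]-r[1])*2.7)
E
python3 - <<'E'
from h import *
st(); bar(); st()
E
```

```text
t 15.25 lead x 0.1490 y 0.0007 z 0.1127 Fx -0.23 Fy -0.20 Fz -3.52 [-0.01  0.33 -0.  ]
bar mm 4.998388336973862
t 15.4 lead x 0.1488 y 0.0007 z 0.1126 Fx 0.55 Fy -0.88 Fz -3.52 [-0.1   0.33 -0.02]
```

Emit:
jog_arm([
  [0,0,0.025,0,0,0,-1],
  [0,0,0.025,0,0,0,-1],
  [0,0,0,0,0,0,-1],
  [0,0,0,0,0,0,-1],
])

```text
t: 15.8
tool_pos: [0.593, 0.0516, 0.112]
tool_rot: [2.123, 2.315, 0.001]
contact_force: [-1.4, -1.4, -0.6]
opening: 0.0128
grip_force: 98.3
```

Run:
```python
from h import *
st()
```

```text
t 15.8 lead x 0.1488 y 0.0007 z 0.1120 Fx -1.48 Fy -1.24 Fz -0.57 [-0.08  0.27 -0.05]
```

Emit:
jog_arm([
  [0,0,0.015,0,0,0,-1],
  [0,0,0,0,0,0,-1],
  [0,0,0,0,0,0,-1],
])

```text
t: 16.1
tool_pos: [0.593, 0.0516, 0.1119]
tool_rot: [2.123, 2.315, 0.001]
contact_force: [-2.5, -0.7, 3.4]
opening: 0.0129
grip_force: 99.0
```

Run:
```python
from h import *
st(); ctrl.get_image("side"); st()
```

```text
t 16.1 lead x 0.1488 y 0.0007 z 0.1119 Fx -2.51 Fy -0.47 Fz 3.44 [0.01 0.37 0.01]
t 16.15 lead x 0.1488 y 0.0007 z 0.1118 Fx -3.40 Fy 0.64 Fz 4.69 [-0.01  0.31 -0.02]
```

Emit:
jog_arm([
  [0,0,0,0,0,0,-0.6],
  [0,0,0,0,0,0,-0.5],
  [0,0,0,0,0,0,-0.4],
  [0,0,0,0,0,0,-0.2],
  [0,0,0,0,0,0,0],
  [0,0,0,0,0,0,0.2],
  [0,0,0,0,0,0,0.2],
  [0,0,0,0,0,0,0.2],
], grip_force=20)

```text
t: 16.95
tool_pos: [0.5927, 0.0516, 0.1112]
tool_rot: [2.124, 2.315, 0.0]
contact_force: [0.7, 0.0, 0.2]
opening: 0.0515
grip_force: 0.0
```

Run:
```python
from h import *
st(); print(ctrl.get_obs()["opening"]); bar()
```

```text
t 16.95 lead x 0.1485 y 0.0007 z 0.1112 Fx 0.66 Fy -0.01 Fz 0.22 [ 0.05  0.03 -0.01]
0.051490894076095056
bar mm 5.016885834155115
```

Emit:
jog_arm([
  [0,0,-0.2,0,0,0,0.2],
  [0,0,-0.5,0,0,0,0.2],
  [0,0,-0.9,0,0,0,0.2],
  [0,0,-1,0,0,0,0.2],
  [0,0,-1,0,0,0,0.2],
  [0,-0.8,-1,0,0,0,0.2],
  [0,-1,-0.8,0,0,0,0.2],
  [0,-1,0,0,0,0,0.2],
])

```text
t: 17.9
tool_pos: [0.5382, 0.0467, 0.2238]
tool_rot: [2.12, 2.311, 0.007]
contact_force: [-0.3, -0.9, -0.5]
opening: 0.0518
grip_force: 0.0
```

Emit:
jog_arm([
  [0,-1,0,0,0,0,0.2],
  [0,-1,0,0,0,0,0.2],
  [0,-1,0,0,0,0,0.2],
  [0,-0.5,0,0,0,0,0.2],
  [0,0,0,0,0,0,0.2],
  [0,0,0,0,0,0,0.2],
])

```text
t: 18.5
tool_pos: [0.4678, 0.0408, 0.2198]
tool_rot: [2.123, 2.314, 0.001]
contact_force: [0.3, 0.3, -0.7]
opening: 0.0513
grip_force: 0.0
```

Run:
```python
from h import *
st(); bar(); im,P=grab("top"); traymeas(im,P); im2,_=grab("side")
save("pics/f.png",np.hstack([im[80:260,190:350],cv2.resize(im2[130:310,170:400],None,fx=1,fy=1)]),2)
```

```text
t 18.5 lead x 0.0231 y 0.0002 z 0.2198 Fx 0.35 Fy 0.28 Fz -0.72 [ 0.09 -0.02 -0.02]
bar mm 4.9959457320694485
plane: dz/dx -0.0151 dz/dy -0.0150 z at x=-.03: 0.1050 z at -.15 0.1068 n 318
sheet in rack 498 c [-48.1   6.6] size [ 86.  115.9] ang 0.01
x max -0.0051Traceback (most recent call last):
  File "<stdin>", line 2, in <module>
  File "h.py", line 50, in traymeas
    xb=np.arange(W[s,0].min()+.02,W[s,0].max()-.005,.004); mid=[(x,(g.max()+g.min())/2,np.ptp(g)) for x in xb for g in [W[abs(W[:,0]-x)<.003,1]]]
                                                                    ~~~~~^^
    return umr_maximum(a, axis, None, out, keepdims, initial, where)
ValueError: zero-size array to reduction operation maximum which has no identity
```

Run:
```python
from h import *
im,P=grab("top"); im2,_=grab("side")
save("pics/f.png",np.hstack([im[80:260,190:350],im2[130:310,170:400]]),2)
```

```text
(no output)
```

View pics/f.png

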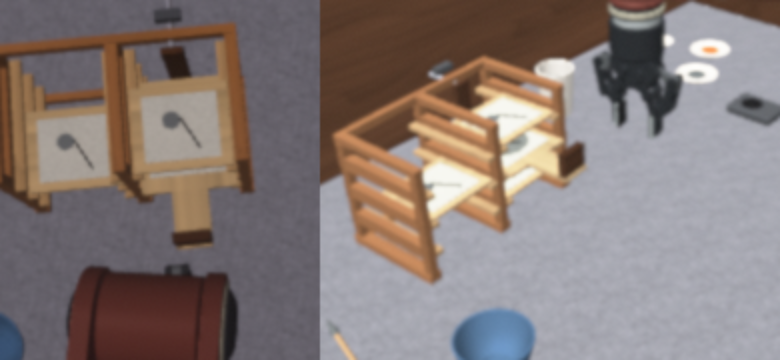

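The board rests level on the 100 mm rails, with its neck and block sticking out at (190, 210) in the left half. The gripper is clear and the drying boards haven't moved, so I'll hand it in.

```bash
python3 -c "
from station import ctrl
print(ctrl.finish_job())"
```

```text
the job is handed in; nothing more can be done
None
```

I handed the job in with no verdict shown: the painting board rests level on the free 100 mm rail pair of the right-hand bay, the stop is pushed in about 5 mm by the top camera, the gripper is clear, and the drying boards look unmoved.

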